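# Clip the hanging parts cup onto the tool rail

### The arm

A 7-joint arm with a two-finger parallel gripper is mounted at the origin on a cart in front of the work surface, level with it; the furniture and walls round the work are solid. World frame = base frame: x ahead of the robot, y to its left, z up, the work surface at z = 0. Lengths are in m, angles in rad, forces in N, time in s.
With the tool pointing down it reaches from about 0.4 to 0.85 m from the base axis. Payload 10.4 kg.
Tool frame: the origin (TCP) lies at the very end of the fingers, on their centre line; the grasp point (between the pads) lies 19 mm behind it (manip.tcp_to_grasp is the distance from the TCP to the grasp point, in m); x points along the fingers, y is the direction in which the jaws open and shut, and the axes are right-handed (so a half turn about x gives the same grasp; the last joint's range is limited). The gripper opens to 85 mm and grips with 20 to 120 N. Pads are 22 mm wide; open, the fingers measure 114 mm over their backs; the gripper's body (76 mm by 85 mm) begins 54 mm behind the grasp point. The pads swing forward as they close: fully open they stand 13 mm farther back than shut.
Start: joints at [-1.328, 0.332, -0.065, 1.46, 0.022, 1.35, -0.088], TCP at [0.164, 0.603, 0.231] pointing down, gripper open.
Joint ranges: [-2.6, 2.6], [-0.5, 2.12], [-1.47, 1.34], [0.16, 2.42], [-1.27, 4.41], [0.06, 2.06], [-2.6, 2.6]. Speed limits (rad/s): [2.22, 2.22, 2.79, 2.79, 3.14, 3.14, 3.14].

### API

Orientations are given as a unit quaternion [x, y, z, w].
In Python, from workcell import manip, cams, hand_in gives the robot as it stands.
- The arm moves only by the shell command python3 -m handwheel 'ROWS' [FORCE]. ROWS is text: rows parted by semicolons, each of 7 numbers parted by spaces: the shift along the tool's x, y, z in mm, then the turn, a rotation vector about the tool's x, y, z in rad, then the finger opening in mm, from 0 to 85.4. A call has 1 to 8 rows; each row shifts and turns the commanded pose from where the row before left it, along the tool's axes as they then stand; what a row does not reach is not made up. A row lasts 1/10 s, in which the tool goes at most 50 mm and 8.59 degrees, less where a joint would pass 70% of its speed; a pose out of reach is approached as far as the arm can. A call with a gripper value outside its range is refused whole. The fingers move at their own pace and stop on an object; FORCE is the grip in N (left out, the last holds). Time passes only in rows, so rows that do not move let the fingers close. It gives the time, the measured TCP pose, the force and the opening at its end, in the units of the state.
- manip.get_obs(): the state, without advancing time (a new reading comes with each control period).
- cams.camera(name): name is "scene" or "top" or "wrist"; returns a dict with "color" (480x640x3 uint8, blue, green, red), "depth" (480x640 float32, m along the optical axis (not along the pixel's ray), 0 where there is no reading), "camera_matrix" (3x3 intrinsics, pixels), "origin" and "attitude" of the camera in the world; the wrist camera has in their place "T_tool_cam" (4x4, takes a point from camera to tool coordinates, whose origin is the TCP and whose axes are the tool frame's). Camera axes: x right, y down, z forward; pixel columns grow to the right and rows downward; lengths in m; the calibration is good to about 2 mm. A picture is of the moment at which its call begins: read the wrist's pose just before it.
- hand_in(): hands the job in, once; it reports no verdict.
Trained networks look in the newest picture that a camera, given by its name, has taken for a name from the list of things; names that differ only in an ending like _2 or _b are one class to them, and where a whole thing is asked for, a point or a joint stands for the part that bears it (a point fixed in the world has none). Each returns a list of dicts, best first, with "conf" (0 to 1); they miss things now and then, are a little off and sometimes report something else, mostly with a low value. They report only what shows in the picture. A call takes as long as a camera call.
- cams.recognise(camera, thing): "box" ([left, top, width, height] in pixels, round what is visible of it).
- cams.outline_of(camera, thing): "region" (480x640 bool, what is visible of it) and "box" ([left, top, width, height] in pixels, round what is visible of it).
The state is a dict: "clock": time; "joint_pos": joint angles; "joint_velocities": joint speeds; "tau": joint torques, N m; "position": TCP position; "ee_rot": TCP orientation; "ft_force": force on the tool from outside, world axes, zero at the start; "torque": the same for the moment, N m; "grip_width": opening from 0.0 (shut) to 1.0 (fully open).
Only numpy, scipy, OpenCV 4.12 (cv2) and the standard library are available. Lean on these libraries where they do the work, as an engineer would, in place of code of your own. Each camera call takes 0.05 s, during which the arm holds its last target.

### The job

Pick up the small black parts cup by the tab on top of its snap hook and clip it onto the bare middle of the steel tool rail: bring the rail in under the nose of the hook and press the hook gently down over it until the sprung gate gives way and flicks shut below the rail. Then tug the hook upwards for a moment with a light pull of about 6 N, so that the shut gate bears on the rail and shows that it holds, lower it again and leave the cup hanging upright by itself. Never force the hook against the rail, and leave the other things where they are.

Things in the scene. Friction and masses are not known exactly. Their poses are not given: they have to be found in the camera images.
- cup: Loose hanging parts cup, 0.13-0.21 kg, standing upright on the bench: open black box 52x52 mm, 30 mm high, with a flat steel snap hook (10 mm thick along y) above it, 146 mm high in all. Origin: underside, 1 mm behind the box's middle; z up. The hook is an upside-down U: spine x -24 to -16 mm, nose x +10 to +17 mm with a flared tip down to z = 64 mm, x = 25 mm. It yaws within 0.5 rad of +x.
- cup_entry (a point): Where the rail must come in before pressing: x = 0, z = 47 mm of the cup, midway in the gap between box rim (z = 30) and nose tip (z = 64). The rail enters level from the cup's +x side, under the nose, with the cup's y along the rail (within 0.1 rad). Pressing the hook down from there takes the rail up past the gate into the throat. Axes as the cup's.
- cup_grip (a point): Point in the upright grip tab on top of the hook: x = 0, y = 0, z = 131 mm of the cup. The tab is 24 mm wide along x, 12 mm thick along y (grip it across y, from above) and spans z = 112 to 146 mm. When hung, the top of the rail is at z = 105 mm of the cup: keep fingertips above z = 112. Axes as the cup's.
- cup_throat (a point): Where the centre of the rail bar lies when the hook is fully home: x = 0, y = 0, z = 101 mm of the cup, 4 mm under the arch. Axes as the cup's.
- gate_pivot (a point): Pivot of the gate on the spine, x = -13.5, z = 74 mm of the cup; axes as the cup's. Pushing the rail past the gate takes up to about 12 N. It flicks shut by itself once the rail's centre is about 23 mm above the pivot, some 4 mm before the rail meets the arch. Then the shut gate stops the hook from lifting off: on a tug the hook rises about 21 mm until the gate meets the rail.
- gate (a joint): Angle of the hook's sprung gate (rad): 0 = shut, lying level across the throat from spine to nose; grows to 1.45 as the rail pushes it up and inwards. A small steel bar 22 mm long, 4 mm thick; it opens only upwards and springs back.
- rail_mid (a point): Nominal middle of the tool rail, 160 mm above the bench: a level steel bar 8 mm thick, 212 mm free between two posts (16 mm higher), on a fixed base plate 44x260 mm. y along the bar, z up, x away from the robot (within 0.3 rad). The bar is clamped rigidly in upright slots: its true height is up to 6 mm above or below this point (x, y true), to be found by touch.
- dish: Small black round dish of hardware, 67 mm wide, 24 mm high, a bystander; origin under its middle.
- reel: Pale wire reel standing on its flange, 64 mm wide, 42 mm high, a bystander; origin under its middle.
- tweezers: Black tweezers 122 mm long, lying on the bench, a bystander; origin under the middle.
- driver: Screwdriver 182 mm long, lying on the bench, a bystander; origin under the middle.
- bottle: White bottle with a red nozzle, 32 mm wide, 90 mm high, a bystander; origin under its middle.
- tape: Roll of pale tape lying flat, 94 mm wide, 25 mm high, a bystander; origin under its middle.
- meter: Hand multimeter 140x72x43 mm lying on the bench, a bystander; origin under its middle.

How it is judged:
On the way, in this order (a step that is already met when the one before it is completed fails the run):
1. the cup is lifted clear of the bench (height (world z) of cup above 0.03 m), for 0.2 s.
2. the rail pushes the gate open (value of joint gate above 0.5 rad and contact force between cup and rail above 0.5 N).
3. the gate is shut again with the rail inside the throat (value of joint gate below 0.1 rad and z of cup_throat in the frame of rail_mid between -0.01 and 0.0125 m), for 0.1 s.
4. a tug upwards of over 3 N, held 0.1 s, with the shut gate bearing on the rail (value of joint gate below 0.1 rad and contact force between cup and rail above 3 N and z of cup_throat in the frame of rail_mid between 0.0125 and 0.032 m), for 0.1 s.
At the end, for the whole second after the job is handed in: The cup hangs on the rail by itself and at rest: gate shut (under 0.1 rad), the throat point within 10 mm of the nominal rail line across and in height, within 75 mm of the middle along the rail, the cup tilted less than 0.25 rad, its weight on the rail (value of joint gate below 0.1 rad and z of cup_throat in the frame of rail_mid between -0.01 and 0.01 m and x of cup_throat in the frame of rail_mid between -0.01 and 0.01 m and y of cup_throat in the frame of rail_mid between -0.075 and 0.075 m and angle between cup's own z axis and vertical below 0.25 rad and contact force between cup and rail above 0.4 N and linear speed of cup below 0.05 m/s); the robot touches nothing.
It fails at once if the hook is forced against the rail with more than 25 N (contact force between cup and rail above 25 N).
It fails at once if a bystander is moved by more than 30 mm (distance of any of dish, reel, tweezers, driver, bottle, tape, meter from where it was at the start of the episode above 0.03 m).
It also fails if it takes over 72 s, if anything falls off the work surface, if the arm or the gripper's body presses on something with over 40 N, if the wrist force passes 120 N, or if a joint passes its speed limit or range.

## Working session

There is one attempt and no reset: what is moved stays moved. The work goes in short steps, Python scripts to look and compute and a shell command to move; the robot and the scene stay as the last step left them, time stands still between calls to the robot, and variables do not carry over. Pictures are saved under pics/ and viewed, and the job is handed in when it is done.

```bash
ls; mkdir -p pics; cat > h.py <<'E'
import numpy as np, cv2
from scipy.spatial.transform import Rotation as R
from workcell import manip, cams
def shot(name, f):
    o=manip.get_obs(); c=cams.camera(name); cv2.imwrite('pics/'+f,c['color'])
    if name=='wrist':
        T=np.eye(4);T[:3,:3]=R.from_quat(o['ee_rot']).as_matrix();T[:3,3]=o['position'];T=T@c['T_tool_cam']
    else:
        T=np.eye(4);T[:3,3]=c['origin'];a=np.array(c['attitude']);T[:3,:3]=a if a.shape==(3,3) else R.from_quat(a).as_matrix()
    c['T']=T; return c
def cloud(c):
    K=c['camera_matrix'];v,u=np.mgrid[:480,:640];d=c['depth']
    P=np.stack([(u-K[0,2])/K[0,0]*d,(v-K[1,2])/K[1,1]*d,d],-1)
    return P@c['T'][:3,:3].T+c['T'][:3,3]
E
python3 - <<'E'
from h import *
print(manip.get_obs())
for n in ['top','scene','wrist']:
    c=shot(n,n+'0.png');print(n,c['T'].round(3).tolist())
    for t in ['cup','rail_mid']: print(t,[(d['box'],d['conf']) for d in cams.recognise(n,t)])
E
```

```text
pics
{'clock': 0.0, 'joint_pos': array([-1.32761856,  0.33288979, -0.06469319,  1.4609401 ,  0.02159001,
        1.34988429, -0.08845282]), 'joint_velocities': array([ 4.89726633e-04, -1.27161903e-03,  9.37000627e-04,  1.34828314e-04,
        9.14130730e-04, -1.08316150e-05, -2.21572721e-04]), 'tau': array([-3.36164030e-04, -6.25422406e+01,  4.88517154e-02, -3.91621435e+01,
        1.61111739e-02,  9.58986551e-03, -8.45286934e-06]), 'position': array([0.16407054, 0.6026961 , 0.2305053 ]), 'ee_rot': array([ 0.09316723,  0.70092157, -0.09417163,  0.70082846]), 'ft_force': array([-0.41113237,  0.10886611, -0.62337542]), 'torque': array([0.00865124, 0.01288903, 0.01925084]), 'grip_width': 1.003087044702996}
top [[0.021, -0.993, 0.118, 0.367], [-1.0, -0.022, -0.007, 0.145], [0.01, -0.118, -0.993, 1.074], [0.0, 0.0, 0.0, 1.0]]
cup [([345.3, 248.1, 28.2, 26.6], 0.57)]
rail_mid [([327.3, 171.5, 121.3, 58.2], 0.82)]
scene [[0.891, -0.194, 0.41, -0.034], [-0.453, -0.378, 0.807, -0.92], [-0.001, -0.905, -0.424, 0.677], [0.0, 0.0, 0.0, 1.0]]
cup [([313.5, 256.4, 32.3, 72.4], 0.93), ([271.6, 207.7, 41.6, 24.9], 0.2)]
rail_mid [([371.6, 221.6, 49.7, 127.8], 0.59)]
wrist [[0.262, 0.923, 0.28, 0.093], [0.965, -0.251, -0.076, 0.623], [0.0, 0.29, -0.957, 0.374], [0.0, 0.0, 0.0, 1.0]]
cup []
rail_mid []
```

View pics/top0.png

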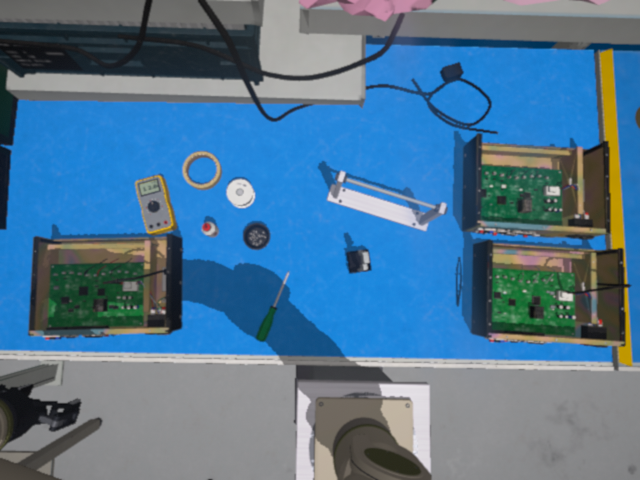

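View pics/scene0.png

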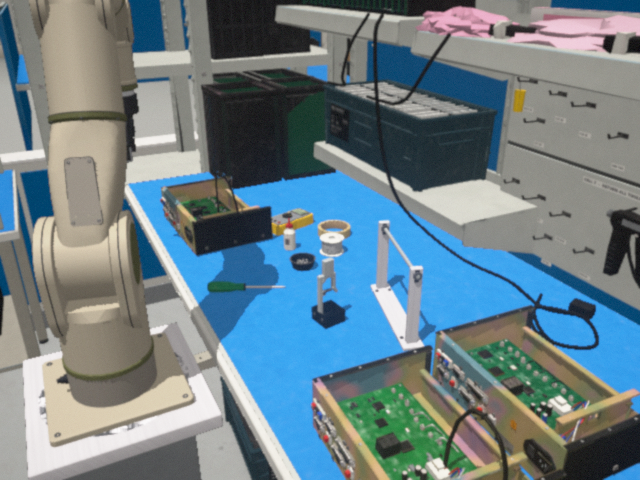

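The top view shows the cup at about (360,260) and rail posts near (340,177) and (440,209). In the scene view the cup is at about (328,292).

```bash
python3 - <<'E'
from h import *
for n in ['top','scene']:
    c=shot(n,n+'1.png');P=cloud(c)
    for t in ['cup','rail_mid']:
        for d in cams.outline_of(n,t)[:1]:
            m=d['region']&(c['depth']>0);Q=P[m]
            print(n,t,d['conf'],m.sum(),'min',Q.min(0).round(3),'max',Q.max(0).round(3),'med',np.median(Q,0).round(3))
    # generic: points above z
    Q=P[(c['depth']>0)]
    s=Q[(Q[:,0]>.3)&(Q[:,0]<.75)&(Q[:,1]>-.3)&(Q[:,1]<.35)&(Q[:,2]>.012)&(Q[:,2]<.25)]
    np.save(n+'.npy',s)
    hi=s[(s[:,2]>.145)]
    print('hi',hi.min(0),hi.max(0),len(hi)); print(hi[::max(1,len(hi)//25)].round(3).tolist())
    img=c['color']
    cr=img[140:300,300:460] if n=='top' else img[200:360,270:450]
    cv2.imwrite('pics/crop_%s.png'%n,cv2.resize(cr,None,fx=3.5,fy=3.5,interpolation=cv2.INTER_CUBIC))
E
```

```text
top cup 0.74 429 min [ 0.414 -0.008 -0.003] max [0.468 0.046 0.149] med [0.439 0.022 0.024]
top rail_mid 0.77 2536 min [ 0.523 -0.204 -0.005] max [0.671 0.097 0.18 ] med [ 0.577 -0.038  0.009]
hi [ 0.42848703 -0.15233533  0.14505232] [0.74997979 0.22952283 0.248607  ] 704
[[0.714, 0.225, 0.237], [0.722, 0.219, 0.204], [0.62, 0.076, 0.175], [0.613, 0.074, 0.175], [0.608, 0.088, 0.169], [0.608, 0.055, 0.163], [0.602, 0.066, 0.167], [0.601, 0.044, 0.164], [0.598, 0.074, 0.157], [0.596, 0.012, 0.161], [0.588, 0.01, 0.166], [0.585, -0.009, 0.165], [0.581, -0.031, 0.165], [0.575, -0.031, 0.162], [0.571, -0.053, 0.162], [0.567, -0.074, 0.164], [0.563, -0.093, 0.164], [0.559, -0.138, 0.166], [0.555, -0.145, 0.176], [0.552, -0.112, 0.166], [0.55, -0.135, 0.168], [0.545, -0.13, 0.169], [0.541, -0.132, 0.169], [0.536, -0.141, 0.176], [0.446, 0.015, 0.146], [0.43, 0.018, 0.148]]
scene cup 0.98 1132 min [ 0.413 -0.016  0.   ] max [0.533 0.184 0.151] med [0.439 0.011 0.032]
scene rail_mid 0.6 3044 min [ 0.459 -0.268 -0.001] max [0.845 0.429 0.181] med [ 0.566 -0.06   0.05 ]
hi [ 0.43049897 -0.15743088  0.14501075] [0.74981918 0.23313794 0.24987903] 770
[[0.714, 0.226, 0.25], [0.718, 0.222, 0.23], [0.722, 0.222, 0.209], [0.726, 0.218, 0.188], [0.739, 0.212, 0.169], [0.75, 0.213, 0.146], [0.6, 0.073, 0.176], [0.609, 0.063, 0.173], [0.599, 0.07, 0.165], [0.6, 0.048, 0.169], [0.603, 0.069, 0.152], [0.597, 0.034, 0.163], [0.583, -0.006, 0.168], [0.579, -0.035, 0.167], [0.577, -0.06, 0.165], [0.562, -0.086, 0.169], [0.563, -0.082, 0.162], [0.559, -0.105, 0.167], [0.544, -0.139, 0.177], [0.546, -0.145, 0.176], [0.549, -0.148, 0.172], [0.55, -0.153, 0.17], [0.559, -0.148, 0.161], [0.537, -0.142, 0.157], [0.543, -0.146, 0.154], [0.552, -0.146, 0.147]]
```

View pics/crop_top.png

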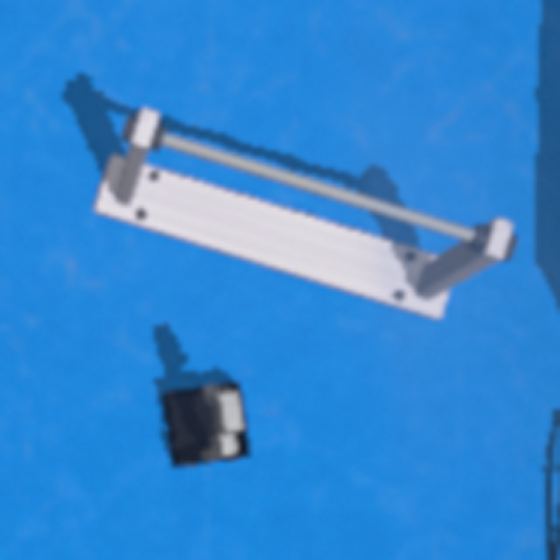

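View pics/crop_scene.png

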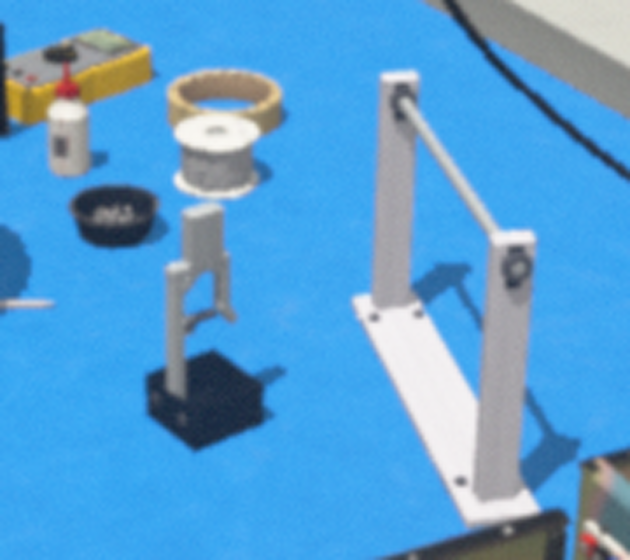

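```bash
python3 - <<'E'
from h import *
for n in ['top','scene']:
    s=np.load(n+'.npy'); c=s[(s[:,0]<.5)&(abs(s[:,1]-.015)<.07)]
    for a,b in [(.1,.16),(.07,.1),(.035,.07),(.012,.035)]:
        q=c[(c[:,2]>a)&(c[:,2]<b)]
        if len(q)>5:
            xy=q[:,:2].astype(np.float32); r=cv2.minAreaRect(xy); w,v=np.linalg.eigh(np.cov(xy.T)); print(n,a,b,len(q),q[:,:3].mean(0).round(4),r,np.sqrt(w).round(4),v[:,1].round(3))
    r=s[(s[:,2]>.15)&(s[:,0]>.5)&(s[:,0]<.64)]
    rm=r[(r[:,1]>-.12)&(r[:,1]<.05)]
    p=np.polyfit(rm[:,1],rm[:,0],1);print('rail x=',p,'yaw',-np.arctan(p[0]),'z',np.median(rm[:,2]),rm[:,2].max())
    b=s[(s[:,2]>.172)&(s[:,0]>.5)&(s[:,0]<.64)]
    for sg in (1,-1):
        q=b[b[:,1]*sg>0]
        if len(q): print('post',len(q),q.mean(0).round(4),q.min(0).round(3),q.max(0).round(3))
print(manip.get_obs()['clock'])
E
```

```text
top 0.1 0.16 123 [0.4367 0.0181 0.1322] ((0.437212198972702, 0.017061322927474976), (0.04107284918427467, 0.012350610457360744), 9.268619537353516) [0.0038 0.0109] [-0.985 -0.174]
top 0.07 0.1 40 [0.4377 0.0206 0.0807] ((0.4397076368331909, 0.01901557669043541), (0.04772835597395897, 0.009103870019316673), 6.4085540771484375) [0.0021 0.016 ] [-0.995 -0.101]
top 0.035 0.07 14 [0.4374 0.0184 0.0495] ((0.4395788013935089, 0.019228830933570862), (0.025093726813793182, 0.058321647346019745), 70.02547454833984) [0.0077 0.0232] [-0.994  0.114]
top 0.012 0.035 110 [0.4394 0.0196 0.0263] ((0.4407985210418701, 0.017758069559931755), (0.053166959434747696, 0.05202767625451088), 9.208592414855957) [0.0188 0.0219] [0.391 0.92 ]
rail x= [0.29449519 0.58743956] yaw -0.28639889137694985 z 0.16510301398222965 0.1699192061261312
post 65 [0.609  0.0756 0.1755] [0.597 0.067 0.172] [0.622 0.086 0.179]
post 69 [ 0.5468 -0.1391  0.1753] [ 0.536 -0.148  0.172] [ 0.56  -0.129  0.18 ]
scene 0.1 0.16 314 [0.4379 0.0115 0.1248] ((0.43814530968666077, 0.013396155089139938), (0.0440070815384388, 0.015087962150573
[... 156 characters left out ...]
8974075, 0.013938159681856632), 4.402575969696045) [0.0031 0.0164] [-0.989 -0.147]
scene 0.035 0.07 95 [0.4231 0.0108 0.0528] ((0.4376823902130127, 0.00744682177901268), (0.03653809428215027, 0.04724333807826042), 72.06317901611328) [0.0045 0.0096] [-0.989 -0.148]
scene 0.012 0.035 458 [0.4432 0.0113 0.0236] ((0.44286662340164185, 0.015750253573060036), (0.05582355707883835, 0.059174664318561554), 8.23378849029541) [0.0181 0.0218] [0.592 0.806]
rail x= [0.29376841 0.58860419] yaw -0.2857299776586759 z 0.167007885248959 0.17050074663950077
post 51 [0.6103 0.0701 0.1761] [0.599 0.063 0.172] [0.624 0.082 0.181]
post 71 [ 0.5464 -0.1444  0.1762] [ 0.536 -0.156  0.172] [ 0.56  -0.135  0.18 ]
0.75
```

The crops show the cup's hook nose towards +x (yaw about 0.15). The rail yaw is about -0.286, with its middle near (0.578,-0.034).

```bash
cat >> h.py <<'E'
def go(x,y,z,psi,flip=False):
    o=manip.get_obs(); M=R.from_quat(o['ee_rot'])
    s=-1 if flip else 1
    ty=s*np.array([-np.sin(psi),np.cos(psi),0]); tx=np.array([0,0,-1.]); tz=np.cross(tx,ty)
    T=R.from_matrix(np.stack([tx,ty,tz],1))
    rv=(M.inv()*T).as_rotvec(); d=np.array([x,y,z])-o['position']
    print('rot(tool)',rv.round(4),'then shift(mm) in target frame',(T.inv().apply(d)*1e3).round(1),'in present frame',(M.inv().apply(d)*1e3).round(1))
def st():
    o=manip.get_obs();M=R.from_quat(o['ee_rot']).as_matrix()
    print(o['clock'],'pos',o['position'].round(4),'f',o['ft_force'].round(2),'w',round(o['grip_width']*85.4,1),'tx',M[:,0].round(4),'ty',M[:,1].round(4))
E
python3 - <<'E'
from h import *
st(); print(manip.tcp_to_grasp)
for f in (0,1): go(.438,.015,.26,.15,f)
E
```

```text
0.75 pos [0.1642 0.6031 0.2314] f [-0.16 -0.61  0.22] w 85.1 tx [ 0.e+00  1.e-04 -1.e+00] ty [2.627e-01 9.649e-01 2.000e-04]
0.0187
rot(tool) [-4.158e-01  0.000e+00 -2.000e-04] then shift(mm) in target frame [ -28.6 -622.4  182.9] in present frame [ -28.7 -495.5  418.7]
rot(tool) [ 2.7258e+00 -2.0000e-04 -0.0000e+00] then shift(mm) in target frame [ -28.6  622.4 -182.9] in present frame [ -28.7 -495.5  418.7]
```

```bash
python3 -m handwheel '-9 0 0 -0.139 0 0 85; -10 0 0 -0.139 0 0 85; -10 0 0 -0.138 0 0 85; 0 -40 12 0 0 0 85; 0 -42 12 0 0 0 85; 0 -42 12 0 0 0 85; 0 -42 12 0 0 0 85; 0 -42 12 0 0 0 85'; python3 -m handwheel '0 -42 12 0 0 0 85; 0 -42 12 0 0 0 85; 0 -42 12 0 0 0 85; 0 -42 12 0 0 0 85; 0 -42 12 0 0 0 85; 0 -42 12 0 0 0 85;0 -42 12 0 0 0 85; 0 0 0 0 0 0 85'; python3 - <<'E'
from h import *
st(); go(.438,.015,.26,.15)
E
```

```text
clock: 1.55
position: [0.2552, 0.4047, 0.2605]
ee_rot: [-0.053, 0.705, 0.053, 0.705]
ft_force: [0.7, -0.1, 0.1]
grip_width: 0.995
clock: 2.35
position: [0.3836, 0.1233, 0.2608]
ee_rot: [-0.05, 0.705, 0.051, 0.706]
ft_force: [-0.5, 0.5, -0.0]
grip_width: 0.994
2.35 pos [0.3836 0.1233 0.2608] f [-0.47  0.49 -0.02] w 84.9 tx [ 1.e-03  7.e-04 -1.e+00] ty [-1.419e-01  9.899e-01  6.000e-04]
rot(tool) [-0.0076  0.0011 -0.0005] then shift(mm) in target frame [   0.8 -115.3   37.6] in present frame [   0.7 -115.    38.5]
```

```bash
python3 -m handwheel '0 -39 13 -0.007 0 0 85; 0 -39 13 0 0 0 85; 0 -37 12 0 0 0 85; 0 0 0 0 0 0 85; 0 0 0 0 0 0 85'; python3 - <<'E'
from h import *
st(); go(.438,.015,.26,.15)
c=shot('wrist','w1.png');P=cloud(c)
o=cams.outline_of('wrist','cup')
print([(d['box'],d['conf']) for d in o])
v=c['depth']>0
s=P[v];np.save('wr.npy',s)
for a,b in [(.125,.16),(.105,.125),(.07,.1),(.035,.07),(.02,.035)]:
    q=s[(s[:,2]>a)&(s[:,2]<b)&(s[:,0]<.5)&(s[:,0]>.38)&(abs(s[:,1]-.015)<.06)]
    if len(q)>5:
        print(a,len(q),q.mean(0).round(4),cv2.minAreaRect(q[:,:2].astype(np.float32)))
E
```

```text
clock: 2.85
position: [0.437, 0.0203, 0.2603]
ee_rot: [-0.055, 0.705, 0.055, 0.705]
ft_force: [-0.7, 0.6, -0.8]
grip_width: 0.996
2.85 pos [0.437  0.0203 0.2603] f [-0.73  0.58 -0.78] w 85.1 tx [ 0.e+00  4.e-04 -1.e+00] ty [-1.550e-01  9.879e-01  4.000e-04]
rot(tool) [ 0.0056  0.0001 -0.0004] then shift(mm) in target frame [ 0.3 -5.4  0.2] in present frame [ 0.3 -5.4  0.1]
[([293.5, 178.5, 50.5, 71.2], 0.82)]
0.125 512 [0.439  0.0174 0.1446] ((0.44097694754600525, 0.017345594242215157), (0.023621823638677597, 0.012017167173326015), 8.696453094482422)
0.105 212 [0.4241 0.0148 0.1151] ((0.42392802238464355, 0.015582612715661526), (0.01405570562928915, 0.011391830630600452), 5.065234184265137)
0.07 72 [0.4199 0.0156 0.0837] ((0.4221155047416687, 0.0174541138112545), (0.01734001934528351, 0.009485372342169285), 56.75531768798828)
0.035 45 [0.4174 0.014  0.0547] ((0.4175302982330322, 0.013810906559228897), (0.0007700867136009037, 0.008645440451800823), 8.802908897399902)
0.02 526 [0.439  0.0176 0.0284] ((0.44172680377960205, 0.017692532390356064), (0.05324489250779152, 0.051570262759923935), 9.564992904663086)
```

View pics/w1.png

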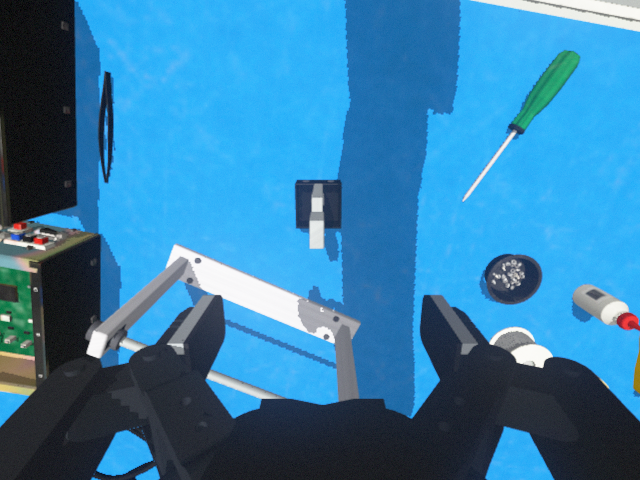

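The wrist view shows the tab at about (317,217). The cloud gives a 24x12 mm tab at (0.441,0.0173), top 0.145, yaw 0.152, which fits the given sizes. Next I descend to TCP z = 0.115.

```bash
python3 - <<'E'
from h import *
st(); go(.441,.0173,.115,.152)
s=np.load('wr.npy')
r=s[(s[:,2]>.15)&(s[:,0]>.5)&(s[:,0]<.64)]
rm=r[(r[:,1]>-.12)&(r[:,1]<.05)]
if len(rm)>20:
    p=np.polyfit(rm[:,1],rm[:,0],1);print('rail x=',p,'z',np.median(rm[:,2]),np.percentile(rm[:,2],[5,95]),len(rm),abs(np.polyval(p,rm[:,1])-rm[:,0]).max())
b=s[(s[:,2]>.173)&(s[:,0]>.5)&(s[:,0]<.64)]
for sg in (1,-1):
    q=b[b[:,1]*sg>0]
    if len(q): print('post',len(q),cv2.minAreaRect(q[:,:2].astype(np.float32)),q[:,2].max())
E
```

```text
2.95 pos [0.4366 0.0216 0.2603] f [ 0.19  0.76 -1.12] w 84.9 tx [-2.e-04  3.e-04 -1.e+00] ty [-1.580e-01  9.874e-01  3.000e-04]
rot(tool) [ 0.0067 -0.0001 -0.0003] then shift(mm) in target frame [145.3  -4.9   3.7] in present frame [145.3  -4.9   3.7]
rail x= [0.29239656 0.58672713] z 0.16497293867934046 [0.16102381 0.16664722] 854 0.006471389793536786
post 437 ((0.5475599765777588, -0.13910464942455292), (0.012245513498783112, 0.025209832936525345), 74.04058074951172) 0.17779398899031643
```

```bash
python3 -m handwheel '0 -5 4 0.006 0 0 85; 40 0 0 0 0 0 85; 40 0 0 0 0 0 85; 30 0 0 0 0 0 85; 0 0 0 0 0 0 85; 0 0 0 0 0 0 85; 0 0 0 0 0 0 85'; python3 - <<'E'
from h import *
st(); go(.441,.0173,.115,.152)
E
```

```text
clock: 3.65
position: [0.4428, 0.0166, 0.1521]
ee_rot: [-0.053, 0.704, 0.054, 0.706]
ft_force: [0.8, -0.2, 0.2]
grip_width: 0.992
3.65 pos [0.4428 0.0166 0.1521] f [ 0.84 -0.22  0.16] w 84.7 tx [ 2.5e-03  8.0e-04 -1.0e+00] ty [-1.510e-01  9.885e-01  4.000e-04]
rot(tool) [-0.0004  0.0026 -0.0004] then shift(mm) in target frame [37.1  1.  -1.7] in present frame [37.1  1.  -1.8]
```

```bash
python3 -m handwheel '18 1 -1.5 0 0.002 0 85; 19 0 0 0 0 0 85; 0 0 0 0 0 0 85; 0 0 0 0 0 0 85; 0 0 0 0 0 0 85; 0 0 0 0 0 0 85'; python3 - <<'E'
from h import *
st(); go(.441,.0173,.115,.152)
c=shot('wrist','w2.png')
E
```

```text
clock: 4.25
position: [0.4407, 0.0171, 0.1144]
ee_rot: [-0.053, 0.705, 0.054, 0.705]
ft_force: [0.6, -0.5, -0.2]
grip_width: 0.994
4.25 pos [0.4407 0.0171 0.1144] f [ 0.56 -0.54 -0.2 ] w 84.9 tx [-2.e-04  5.e-04 -1.e+00] ty [-1.507e-01  9.886e-01  6.000e-04]
rot(tool) [-0.0008 -0.0001 -0.0006] then shift(mm) in target frame [-0.6  0.1  0.3] in present frame [-0.6  0.1  0.3]
```

View pics/w2.png

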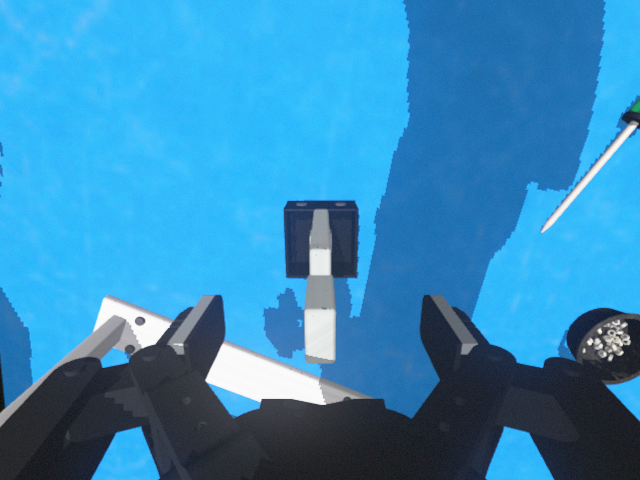

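The tab at (320,320) is centred between the fingers at about (215,325) and (428,325). Closing the gripper.

```bash
python3 -m handwheel '0 0 0 0 0 0 5; 0 0 0 0 0 0 5; 0 0 0 0 0 0 5; 0 0 0 0 0 0 5; 0 0 0 0 0 0 5; 0 0 0 0 0 0 5; 0 0 0 0 0 0 5; 0 0 0 0 0 0 5' 70; python3 -m handwheel '0 0 0 0 0 0 5; 0 0 0 0 0 0 5; 0 0 0 0 0 0 5;0 0 0 0 0 0 5'; python3 - <<'E'
from h import *
st()
c=shot('scene','s2.png');cv2.imwrite('pics/s2c.png',cv2.resize(c['color'][150:350,230:450],None,fx=3,fy=3,interpolation=cv2.INTER_CUBIC))
E
```

```text
clock: 5.1
position: [0.4401, 0.0169, 0.1133]
ee_rot: [-0.053, 0.706, 0.053, 0.704]
ft_force: [-0.1, -0.5, 0.9]
grip_width: 0.13
clock: 5.5
position: [0.44, 0.0169, 0.1133]
ee_rot: [-0.053, 0.706, 0.053, 0.704]
ft_force: [0.3, -1.3, 1.5]
grip_width: 0.126
5.5 pos [0.44   0.0169 0.1133] f [ 0.29 -1.3   1.47] w 10.7 tx [-1.9e-03 -3.0e-04 -1.0e+00] ty [-0.1505  0.9886  0.    ]
```

View pics/s2c.png

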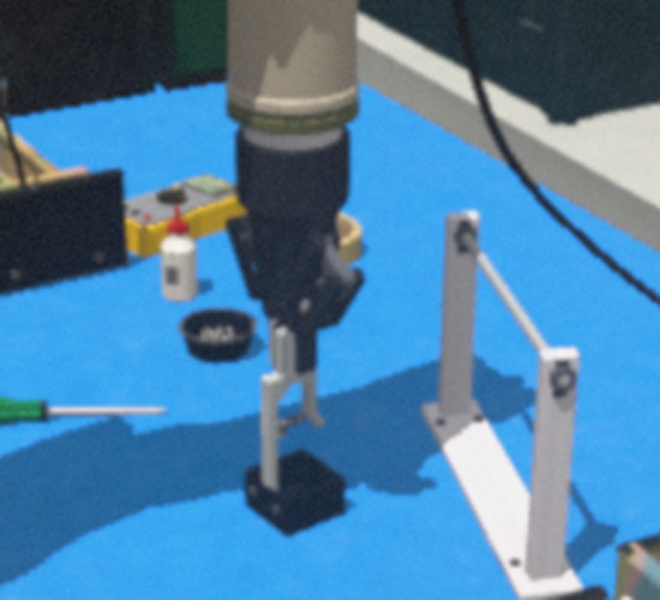

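```bash
python3 -m handwheel '-5 0 0 0 0 0 5; -20 0 0 0 0 0 5; -30 0 0 0 0 0 5; -30 0 0 0 0 0 5; -30 0 0 -0.1 0 0 5; 0 0 0 -0.12 0 0 5; 0 0 0 -0.12 0 0 5; 0 0 0 -0.098 0 0 5'; python3 -m handwheel '0 0 0 0 0 0 5; 0 0 0 0 0 0 5; 0 0 0 0 0 0 5'; python3 - <<'E'
from h import *
st(); go(.5017,-.0094,.228,-.286)
c=shot('wrist','w3.png')
E
```

```text
clock: 6.35
position: [0.4399, 0.0171, 0.2285]
ee_rot: [-0.207, 0.677, 0.207, 0.675]
ft_force: [-0.6, -0.8, -2.6]
grip_width: 0.134
clock: 6.65
position: [0.4401, 0.017, 0.2283]
ee_rot: [-0.204, 0.678, 0.205, 0.676]
ft_force: [0.3, 0.5, -1.6]
grip_width: 0.13
6.65 pos [0.4401 0.017  0.2283] f [ 0.3   0.51 -1.56] w 11.1 tx [-2.2e-03 -2.0e-04 -1.0e+00] ty [-0.5538  0.8327  0.001 ]
rot(tool) [ 8.729e-01 -2.300e-03 -1.000e-04] then shift(mm) in target frame [ 0.3 -7.9 66.5] in present frame [  0.1 -56.1  36.7]
```

View pics/w3.png

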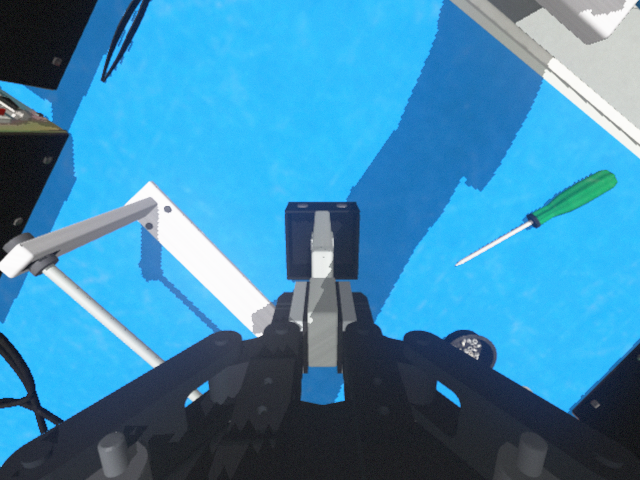

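The cup is held straight at (322,250). I turned the wrong way (+0.44), so I turn back +0.873 about tool x.

```bash
python3 -m handwheel '0 0 0 0.125 0 0 5; 0 0 0 0.125 0 0 5; 0 0 0 0.125 0 0 5; 0 0 0 0.125 0 0 5; 0 0 0 0.125 0 0 5; 0 0 0 0.125 0 0 5; 0 0 0 0.123 -0.002 0 5; 0 0 0 0 0 0 5'; python3 -m handwheel '0 -8 10 0 0 0 5; 0 0 20 0 0 0 5; 0 0 20 0 0 0 5; 0 0 16 0 0 0 5; 0 0 0 0 0 0 5; 0 0 0 0 0 0 5; 0 0 0 0 0 0 5'; python3 - <<'E'
from h import *
st(); go(.5017,-.0094,.228,-.286)
c=shot('wrist','w4.png');P=cloud(c)
s=P[c['depth']>0]
r=s[(s[:,2]>.145)&(s[:,2]<.18)&(s[:,0]>.53)&(s[:,0]<.62)]
rm=r[(r[:,1]>-.12)&(r[:,1]<.05)]
print(len(rm))
if len(rm)>20:
    p=np.polyfit(rm[:,1],rm[:,0],1);print('rail x=',p,'z',np.median(rm[:,2]),np.percentile(rm[:,2],[5,95]),np.ptp(rm[:,1]))
c=shot('scene','s4.png');cv2.imwrite('pics/s4c.png',cv2.resize(c['color'][130:350,250:470],None,fx=2.7,fy=2.7,interpolation=cv2.INTER_CUBIC))
E
```

```text
clock: 7.5
position: [0.4402, 0.0169, 0.2282]
ee_rot: [0.101, 0.7, -0.101, 0.7]
ft_force: [-0.0, 1.6, -1.1]
grip_width: 0.131
clock: 8.2
position: [0.5007, -0.0089, 0.2282]
ee_rot: [0.099, 0.7, -0.1, 0.7]
ft_force: [-0.1, 0.2, -1.4]
grip_width: 0.138
8.2 pos [ 0.5007 -0.0089  0.2282] f [-0.05  0.18 -1.37] w 11.8 tx [-5.e-04 -4.e-04 -1.e+00] ty [ 2.787e-01  9.604e-01 -5.000e-04]
rot(tool) [ 0.0036 -0.0004  0.0005] then shift(mm) in target frame [ 0.2 -0.2  1.1] in present frame [ 0.2 -0.2  1.1]
48
rail x= [0.16635366 0.5313381 ] z 0.14559590006659362 [0.14506279 0.14644284] 0.016178768567391744
```

View pics/w4.png

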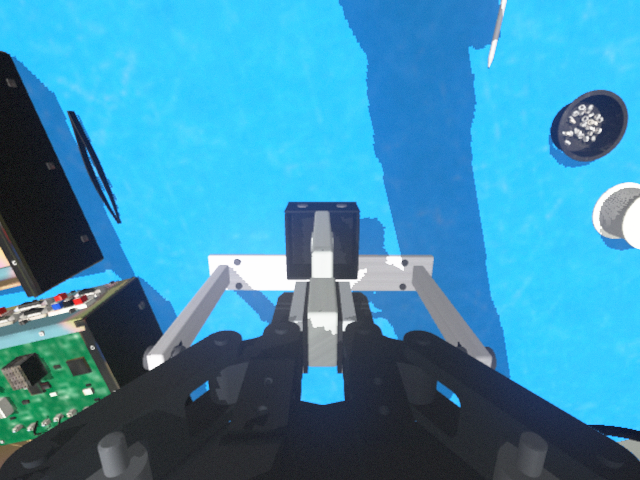

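View pics/s4c.png

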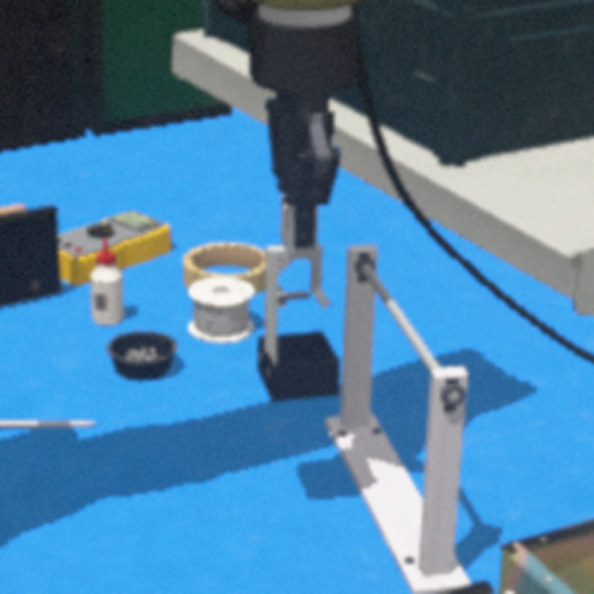

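Seen from the wrist, the cup is square to the base plate and centred between the posts at (180,310) and (455,310). In the scene view the rail lies level with the gap. Advancing 80 mm.

```bash
python3 -m handwheel '0 0 15 0.003 0 0 5; 0 0 15 0 0 0 5; 0 0 15 0 0 0 5; 0 0 15 0 0 0 5; 0 0 10 0 0 0 5; 0 0 10 0 0 0 5; 0 0 0 0 0 0 5; 0 0 0 0 0 0 5'; python3 - <<'E'
from h import *
st(); go(.5775,-.0317,.228,-.286)
c=shot('scene','s5.png');cv2.imwrite('pics/s5c.png',cv2.resize(c['color'][130:350,250:470],None,fx=2.7,fy=2.7,interpolation=cv2.INTER_CUBIC))
E
```

```text
clock: 9.1
position: [0.5778, -0.0318, 0.2282]
ee_rot: [0.101, 0.7, -0.101, 0.7]
ft_force: [0.0, -1.3, -1.9]
grip_width: 0.131
9.1 pos [ 0.5778 -0.0318  0.2282] f [ 0.01 -1.25 -1.88] w 11.2 tx [-4.e-04 -7.e-04 -1.e+00] ty [ 2.830e-01  9.591e-01 -8.000e-04]
rot(tool) [-0.0009 -0.0002  0.0008] then shift(mm) in target frame [ 0.2 -0.  -0.3] in present frame [ 0.2 -0.  -0.3]
```

View pics/s5c.png

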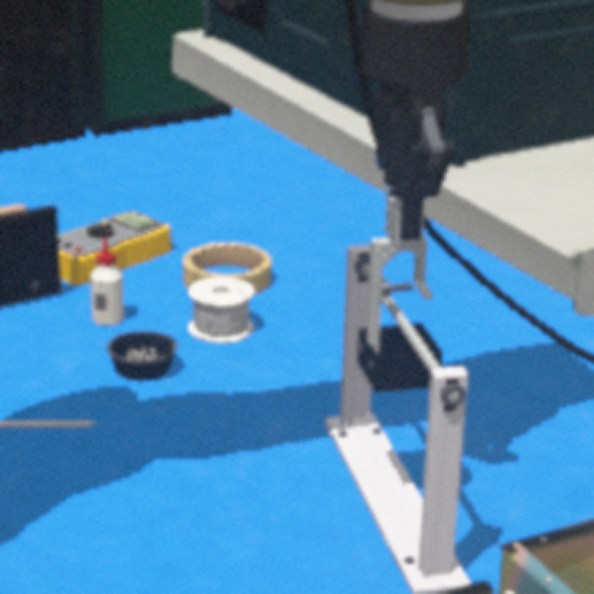

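The rail passes under the nose and over the box rim. Now I press down, watching the force.

```bash
python3 -m handwheel '5 0 0 0 0 0 5; 5 0 0 0 0 0 5; 3 0 0 0 0 0 5; 2 0 0 0 0 0 5; 0 0 0 0 0 0 5; 0 0 0 0 0 0 5'; for i in 1; do python3 -m handwheel '1.5 0 0 0 0 0 5; 0 0 0 0 0 0 5'; done;  python3 -m handwheel '1.5 0 0 0 0 0 5; 0 0 0 0 0 0 5'; python3 -m handwheel '1.5 0 0 0 0 0 5; 0 0 0 0 0 0 5';python3 -m handwheel '1.5 0 0 0 0 0 5; 0 0 0 0 0 0 5'
```

```text
clock: 9.75
position: [0.5782, -0.0318, 0.2134]
ee_rot: [0.101, 0.7, -0.101, 0.7]
ft_force: [-0.1, 1.2, -1.8]
grip_width: 0.128
clock: 9.95
position: [0.5781, -0.0318, 0.2117]
ee_rot: [0.101, 0.7, -0.101, 0.7]
ft_force: [0.0, 0.2, -1.6]
grip_width: 0.13
clock: 10.15
position: [0.578, -0.0317, 0.2101]
ee_rot: [0.101, 0.7, -0.101, 0.7]
ft_force: [0.7, 0.3, -2.1]
grip_width: 0.132
clock: 10.35
position: [0.578, -0.0318, 0.2086]
ee_rot: [0.101, 0.7, -0.101, 0.7]
ft_force: [-0.2, 0.4, -2.4]
grip_width: 0.13
clock: 10.55
position: [0.5782, -0.0318, 0.2073]
ee_rot: [0.101, 0.7, -0.101, 0.7]
ft_force: [0.5, -0.1, -1.9]
grip_width: 0.131
```

```bash
python3 -m handwheel '1.5 0 0 0 0 0 5; 0 0 0 0 0 0 5'; python3 -m handwheel '1.5 0 0 0 0 0 5; 0 0 0 0 0 0 5'; python3 -m handwheel '1.5 0 0 0 0 0 5; 0 0 0 0 0 0 5';python3 -m handwheel '1.5 0 0 0 0 0 5; 0 0 0 0 0 0 5'
```

```text
clock: 10.75
position: [0.5782, -0.0318, 0.2062]
ee_rot: [0.101, 0.7, -0.101, 0.7]
ft_force: [-1.0, 0.5, 4.7]
grip_width: 0.129
clock: 10.95
position: [0.5782, -0.0318, 0.2046]
ee_rot: [0.101, 0.7, -0.101, 0.7]
ft_force: [-2.3, 0.3, 4.8]
grip_width: 0.127
clock: 11.15
position: [0.5782, -0.0318, 0.2031]
ee_rot: [0.101, 0.7, -0.101, 0.7]
ft_force: [-1.5, 0.6, 4.0]
grip_width: 0.126
clock: 11.35
position: [0.5784, -0.0318, 0.2018]
ee_rot: [0.101, 0.699, -0.101, 0.7]
ft_force: [-2.0, -0.1, 6.1]
grip_width: 0.131
```

Contact came at TCP z of about 0.2067, so the rail centre is at about 0.1615. I expect the gate to flick shut near TCP 0.178 and the arch to meet at 0.174.

```bash
python3 -m handwheel '2 0 0 0 0 0 5; 0 0 0 0 0 0 5'; python3 -m handwheel '2 0 0 0 0 0 5; 0 0 0 0 0 0 5'; python3 -m handwheel '2 0 0 0 0 0 5; 0 0 0 0 0 0 5';python3 -m handwheel '2 0 0 0 0 0 5; 0 0 0 0 0 0 5';python3 -m handwheel '2 0 0 0 0 0 5; 0 0 0 0 0 0 5'
```

```text
clock: 11.55
position: [0.5787, -0.0319, 0.2]
ee_rot: [0.101, 0.699, -0.101, 0.7]
ft_force: [-0.9, -0.6, 6.4]
grip_width: 0.13
clock: 11.75
position: [0.5786, -0.0318, 0.198]
ee_rot: [0.101, 0.699, -0.101, 0.7]
ft_force: [-3.0, 0.9, 6.2]
grip_width: 0.127
clock: 11.95
position: [0.5782, -0.0317, 0.1957]
ee_rot: [0.101, 0.7, -0.101, 0.7]
ft_force: [-3.4, 1.7, 6.1]
grip_width: 0.13
clock: 12.15
position: [0.578, -0.0315, 0.1936]
ee_rot: [0.101, 0.7, -0.101, 0.7]
ft_force: [-3.2, 1.0, 5.4]
grip_width: 0.129
clock: 12.35
position: [0.5778, -0.0315, 0.1913]
ee_rot: [0.101, 0.7, -0.101, 0.7]
ft_force: [-3.9, 1.3, 4.7]
grip_width: 0.127
```

```bash
python3 -m handwheel '2 0 0 0 0 0 5; 0 0 0 0 0 0 5'; python3 -m handwheel '2 0 0 0 0 0 5; 0 0 0 0 0 0 5'; python3 -m handwheel '2 0 0 0 0 0 5; 0 0 0 0 0 0 5';python3 -m handwheel '2 0 0 0 0 0 5; 0 0 0 0 0 0 5';python3 -m handwheel '2 0 0 0 0 0 5; 0 0 0 0 0 0 5'
```

```text
clock: 12.55
position: [0.5777, -0.0315, 0.1892]
ee_rot: [0.101, 0.7, -0.101, 0.699]
ft_force: [-4.4, 1.0, 4.2]
grip_width: 0.128
clock: 12.75
position: [0.5777, -0.0316, 0.187]
ee_rot: [0.101, 0.7, -0.101, 0.7]
ft_force: [-4.2, 1.7, 2.8]
grip_width: 0.131
clock: 12.95
position: [0.5777, -0.0317, 0.1848]
ee_rot: [0.101, 0.7, -0.101, 0.699]
ft_force: [-3.9, 1.7, 2.2]
grip_width: 0.126
clock: 13.15
position: [0.5772, -0.0316, 0.1824]
ee_rot: [0.101, 0.701, -0.101, 0.699]
ft_force: [-5.6, 2.2, -0.8]
grip_width: 0.127
clock: 13.35
position: [0.5782, -0.032, 0.1806]
ee_rot: [0.101, 0.7, -0.102, 0.7]
ft_force: [-0.4, -0.5, -1.5]
grip_width: 0.127
```

The gate force has vanished, so it has probably flicked shut. A little lower, then a look.

```bash
python3 -m handwheel '1.5 0 0 0 0 0 5; 0 0 0 0 0 0 5'; python3 -m handwheel '1.5 0 0 0 0 0 5; 0 0 0 0 0 0 5; 0 0 0 0 0 0 5';  python3 - <<'E'
from h import *
st()
c=shot('scene','s6.png');cv2.imwrite('pics/s6c.png',cv2.resize(c['color'][170:310,340:480],None,fx=4.2,fy=4.2,interpolation=cv2.INTER_CUBIC))
E
```

```text
clock: 13.55
position: [0.5783, -0.032, 0.1796]
ee_rot: [0.101, 0.7, -0.101, 0.7]
ft_force: [0.1, -0.3, -2.6]
grip_width: 0.129
clock: 13.85
position: [0.5782, -0.0318, 0.1783]
ee_rot: [0.101, 0.7, -0.101, 0.7]
ft_force: [0.9, 0.5, -1.5]
grip_width: 0.127
13.85 pos [ 0.5782 -0.0318  0.1783] f [ 0.92  0.54 -1.5 ] w 10.8 tx [ 1.e-04 -7.e-04 -1.e+00] ty [ 2.828e-01  9.592e-01 -7.000e-04]
```

View pics/s6c.png

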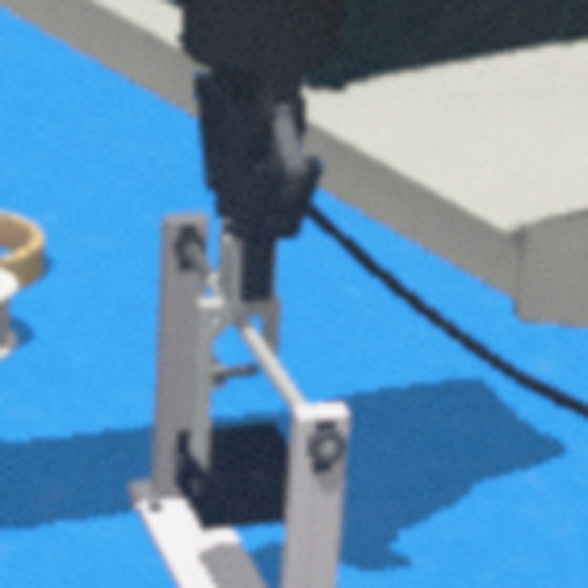

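The gate lies level below the rail at about (235,372) in the crop, with the rail just under the arch. Now the gentle tug.

```bash
python3 -m handwheel '-3 0 0 0 0 0 5; -4 0 0 0 0 0 5; -4 0 0 0 0 0 5; -2 0 0 0 0 0 5; 0 0 0 0 0 0 5; 0 0 0 0 0 0 5'; python3 -m handwheel '-1 0 0 0 0 0 5; 0 0 0 0 0 0 5'; python3 -m handwheel '-1 0 0 0 0 0 5; 0 0 0 0 0 0 5'; python3 -m handwheel '-0.7 0 0 0 0 0 5; 0 0 0 0 0 0 5'
```

```text
clock: 14.5
position: [0.5781, -0.0317, 0.1913]
ee_rot: [0.101, 0.7, -0.101, 0.7]
ft_force: [0.4, -0.0, -1.9]
grip_width: 0.132
clock: 14.7
position: [0.5781, -0.0318, 0.1923]
ee_rot: [0.101, 0.7, -0.101, 0.7]
ft_force: [0.1, -0.0, -1.6]
grip_width: 0.126
clock: 14.9
position: [0.5781, -0.0318, 0.1934]
ee_rot: [0.101, 0.7, -0.101, 0.7]
ft_force: [-0.1, 0.4, -2.6]
grip_width: 0.124
clock: 15.1
position: [0.5781, -0.0318, 0.1941]
ee_rot: [0.101, 0.7, -0.101, 0.7]
ft_force: [-0.0, 0.2, -2.1]
grip_width: 0.128
```

```bash
python3 -m handwheel '-0.5 0 0 0 0 0 5; 0 0 0 0 0 0 5'; python3 -m handwheel '-0.5 0 0 0 0 0 5; 0 0 0 0 0 0 5'; python3 -m handwheel '-0.4 0 0 0 0 0 5; 0 0 0 0 0 0 5'
```

```text
clock: 15.3
position: [0.5781, -0.0318, 0.1946]
ee_rot: [0.101, 0.7, -0.101, 0.7]
ft_force: [-0.0, -1.0, -1.0]
grip_width: 0.134
clock: 15.5
position: [0.5781, -0.0318, 0.1951]
ee_rot: [0.101, 0.7, -0.101, 0.7]
ft_force: [-0.2, 0.5, -1.4]
grip_width: 0.126
clock: 15.7
position: [0.5781, -0.0318, 0.1954]
ee_rot: [0.101, 0.7, -0.101, 0.7]
ft_force: [-0.5, 0.3, -3.3]
grip_width: 0.128
```

```bash
python3 -m handwheel '-0.3 0 0 0 0 0 5; 0 0 0 0 0 0 5'; python3 -m handwheel '-0.3 0 0 0 0 0 5; 0 0 0 0 0 0 5'
```

```text
clock: 15.9
position: [0.578, -0.0318, 0.1955]
ee_rot: [0.101, 0.7, -0.101, 0.7]
ft_force: [0.7, 0.1, -4.1]
grip_width: 0.132
clock: 16.1
position: [0.578, -0.0317, 0.1957]
ee_rot: [0.101, 0.7, -0.101, 0.7]
ft_force: [1.7, -0.1, -7.4]
grip_width: 0.129
```

```bash
python3 -m handwheel '-0.1 0 0 0 0 0 5; 0 0 0 0 0 0 5; 0 0 0 0 0 0 5'; python3 -m handwheel '0 0 0 0 0 0 5; 0 0 0 0 0 0 5'
```

```text
clock: 16.4
position: [0.5779, -0.0318, 0.1958]
ee_rot: [0.101, 0.7, -0.101, 0.7]
ft_force: [2.6, 0.1, -8.9]
grip_width: 0.135
clock: 16.6
position: [0.5779, -0.0317, 0.1958]
ee_rot: [0.101, 0.7, -0.101, 0.7]
ft_force: [1.1, 0.3, -11.4]
grip_width: 0.133
```

The tug held at roughly 6–9 N net of the cup's weight. Lowering onto the arch.

```bash
python3 -m handwheel '3 0 0 0 0 0 5; 5 0 0 0 0 0 5; 5 0 0 0 0 0 5; 4 0 0 0 0 0 5; 2 0 0 0 0 0 5; 0 0 0 0 0 0 5; 0 0 0 0 0 0 5'; python3 -m handwheel '1 0 0 0 0 0 5; 0 0 0 0 0 0 5';python3 -m handwheel '0.7 0 0 0 0 0 5; 0 0 0 0 0 0 5';python3 -m handwheel '0.4 0 0 0 0 0 5; 0 0 0 0 0 0 5'
```

```text
clock: 17.3
position: [0.5782, -0.0318, 0.1772]
ee_rot: [0.101, 0.7, -0.101, 0.7]
ft_force: [-0.1, -0.2, -2.2]
grip_width: 0.128
clock: 17.5
position: [0.5781, -0.0318, 0.1761]
ee_rot: [0.101, 0.7, -0.101, 0.7]
ft_force: [-0.1, -1.0, -1.6]
grip_width: 0.132
clock: 17.7
position: [0.5781, -0.0318, 0.1754]
ee_rot: [0.101, 0.7, -0.101, 0.7]
ft_force: [0.6, -0.3, -2.1]
grip_width: 0.129
clock: 17.9
position: [0.5781, -0.0318, 0.175]
ee_rot: [0.101, 0.7, -0.101, 0.7]
ft_force: [-0.1, 0.3, -2.2]
grip_width: 0.128
```

```bash
python3 -m handwheel '0.4 0 0 0 0 0 5; 0 0 0 0 0 0 5'; python3 -m handwheel '0.4 0 0 0 0 0 5; 0 0 0 0 0 0 5';python3 -m handwheel '0.3 0 0 0 0 0 5; 0 0 0 0 0 0 5'
```

```text
clock: 18.1
position: [0.5781, -0.0318, 0.1746]
ee_rot: [0.101, 0.7, -0.101, 0.7]
ft_force: [-0.5, 0.6, -2.2]
grip_width: 0.126
clock: 18.3
position: [0.5781, -0.0318, 0.1743]
ee_rot: [0.101, 0.7, -0.101, 0.7]
ft_force: [0.7, 1.3, -0.5]
grip_width: 0.125
clock: 18.5
position: [0.5782, -0.0318, 0.1742]
ee_rot: [0.101, 0.7, -0.101, 0.7]
ft_force: [-1.4, -0.2, 2.1]
grip_width: 0.127
```

The arch is resting on the rail. Opening gradually.

```bash
python3 -m handwheel '0 0 0 0 0 0 12; 0 0 0 0 0 0 14; 0 0 0 0 0 0 17; 0 0 0 0 0 0 21; 0 0 0 0 0 0 25; 0 0 0 0 0 0 30; 0 0 0 0 0 0 35; 0 0 0 0 0 0 40'; python3 - <<'E'
from h import *
st()
c=shot('scene','s7.png');cv2.imwrite('pics/s7c.png',cv2.resize(c['color'][170:310,340:480],None,fx=4.2,fy=4.2,interpolation=cv2.INTER_CUBIC))
c=shot('wrist','w7.png')
E
```

```text
clock: 19.3
position: [0.5781, -0.0318, 0.1739]
ee_rot: [0.101, 0.7, -0.101, 0.7]
ft_force: [-0.9, 0.5, -0.3]
grip_width: 0.469
19.3 pos [ 0.5781 -0.0318  0.1739] f [-0.85  0.45 -0.31] w 40.1 tx [-0.e+00 -6.e-04 -1.e+00] ty [ 2.829e-01  9.592e-01 -6.000e-04]
```

View pics/s7c.png

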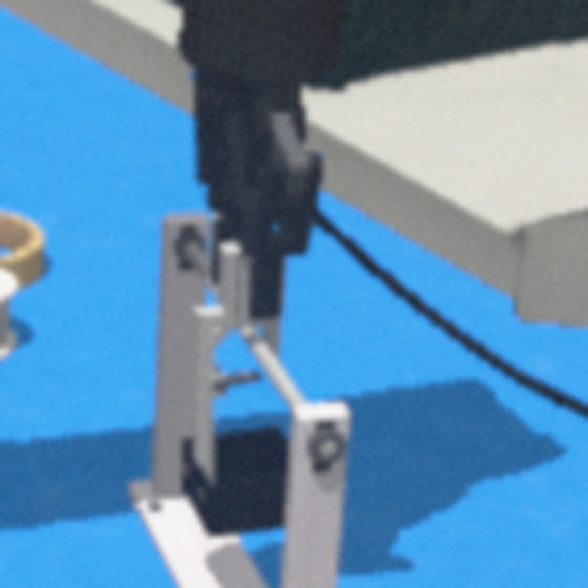

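View pics/w7.png

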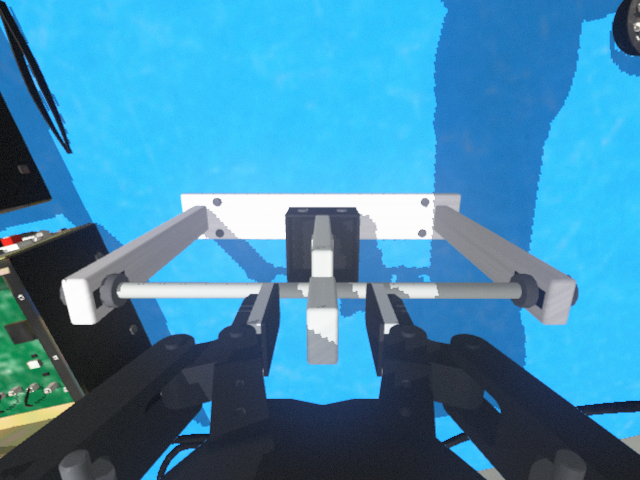

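The cup hangs on the rail, with the tab at (322,325) free between the open fingers. Retreating straight up and checking again.

```bash
python3 -m handwheel '-5 0 0 0 0 0 45; -15 0 0 0 0 0 45; -30 0 0 0 0 0 45; -30 0 0 0 0 0 45; -20 0 0 0 0 0 45; 0 0 0 0 0 0 45; 0 0 0 0 0 0 45; 0 0 0 0 0 0 45'; python3 -m handwheel '0 0 0 0 0 0 45; 0 0 0 0 0 0 45; 0 0 0 0 0 0 45; 0 0 0 0 0 0 45; 0 0 0 0 0 0 45; 0 0 0 0 0 0 45; 0 0 0 0 0 0 45; 0 0 0 0 0 0 45';python3 - <<'E'
from h import *
st()
c=shot('scene','s8.png');cv2.imwrite('pics/s8c.png',cv2.resize(c['color'][170:310,340:480],None,fx=4.2,fy=4.2,interpolation=cv2.INTER_CUBIC))
for k in range(2):
    c=shot('wrist','w8%d.png'%k);s=cloud(c)[c['depth']>0]
    n=np.array([.959,-.282]);l=np.array([.282,.959]); d=s[:,:2]-[.5785,-.032]
    X=d@n;Y=d@l
    for a,b in [(.195,.215),(.175,.19),(.08,.1)]:
        m=(s[:,2]>a)&(s[:,2]<b)&(abs(X)<.04)&(abs(Y)<.04)
        if m.sum()>5: print(a,m.sum(),'X',np.percentile(X[m],[2,50,98]).round(4),'Y',np.percentile(Y[m],[2,50,98]).round(4),'z',np.percentile(s[m,2],[2,50,98]).round(4))
    m=(s[:,2]>.15)&(s[:,2]<.172)&(abs(X)<.01)&(abs(Y)>.03)&(abs(Y)<.09);print('rail',X[m].mean(),np.percentile(s[m,2],90))
E
```

```text
clock: 20.2
position: [0.5777, -0.0317, 0.2735]
ee_rot: [0.101, 0.7, -0.101, 0.7]
ft_force: [-0.3, 0.7, -0.4]
grip_width: 0.528
clock: 21.0
position: [0.5781, -0.0317, 0.2739]
ee_rot: [0.101, 0.7, -0.101, 0.7]
ft_force: [0.4, -0.0, -0.5]
grip_width: 0.526
21.0 pos [ 0.5781 -0.0317  0.2739] f [ 0.44 -0.02 -0.49] w 44.9 tx [-0.e+00 -7.e-04 -1.e+00] ty [ 2.829e-01  9.592e-01 -6.000e-04]
0.195 692 X [-0.0131 -0.0029  0.0101] Y [-0.0041  0.0012  0.0071] z [0.1964 0.2071 0.2086]
0.175 119 X [-0.0229 -0.0123 -0.0113] Y [-0.0039  0.0012  0.0068] z [0.175  0.1786 0.1896]
0.08 527 X [-0.0211 -0.0049  0.0307] Y [-0.024   0.0002  0.0269] z [0.081  0.0904 0.0937]
rail 0.0002091049499202244 0.166879331259339
0.195 691 X [-0.013  -0.003   0.0101] Y [-0.0041  0.0012  0.0071] z [0.1963 0.2071 0.2087]
0.175 115 X [-0.0224 -0.0122 -0.0115] Y [-0.0039  0.0012  0.0068] z [0.1751 0.1785 0.1898]
0.08 528 X [-0.021  -0.005   0.0306] Y [-0.024   0.0002  0.027 ] z [0.0809 0.0903 0.0937]
rail 0.00024579981055697326 0.16683411729003395
```

View pics/s8c.png

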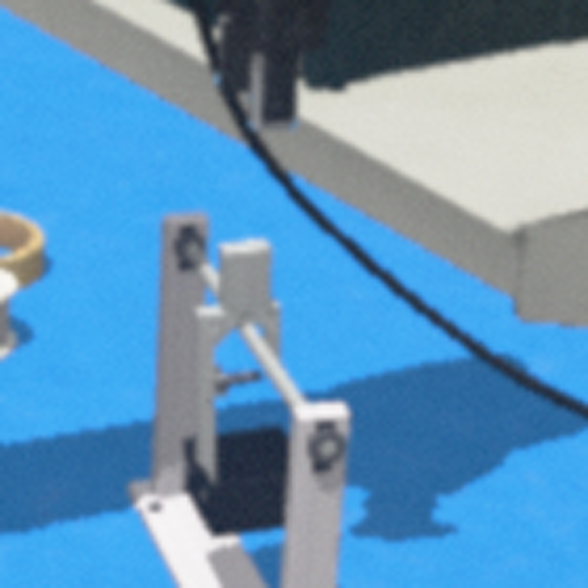

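View pics/w81.png

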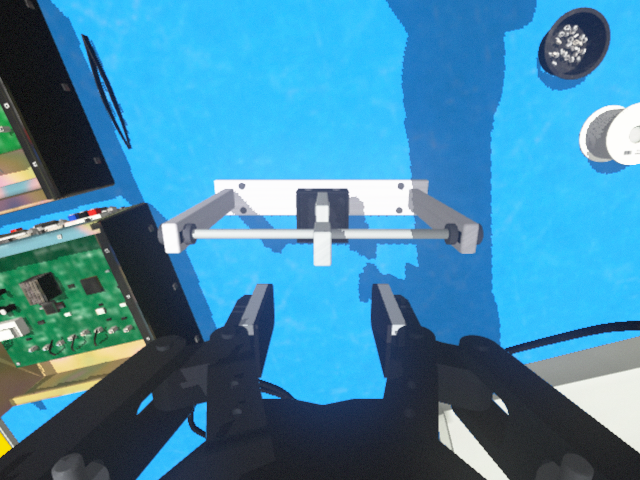

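The cup hangs upright in both views: gate level at about (238,378) in the scene crop, tab at (322,245) in the wrist view. Two readings 0.05 s apart agree to within about 0.5 mm, and the tab top at 0.2075 puts the throat about 2.5 mm above nominal. Handing in.

```bash
python3 -c "
from workcell import hand_in
print(hand_in())"
```

```text
the job is handed in; nothing more can be done
None
```

The cup is clipped on the middle of the rail and hanging by itself. I handed the job in after about 21 s of robot time. The system reports no verdict, so success rests on my own checks.

- **Pressing on:** I pressed the hook down in small steps. The gate met the rail with about 8 N at most (read at the wrist). The force then dropped away as the gate flicked shut, and the scene picture showed it level below the rail.
- **Rail height:** By touch, the rail centre is at about z = 0.162 m, roughly 2 mm above nominal.
- **Tug:** I pulled up with the shut gate bearing on the rail for about 0.5 s. I aimed for 6 N, but the last readings showed about 7–9 N net of the cup's weight, so it was somewhat stronger than asked. It stayed well under the 25 N limit.
- **Last checks:** After letting go and moving 100 mm up, two wrist readings 0.05 s apart agreed to within about 0.5 mm.
  - The throat point is about 2.5 mm above the nominal rail line, and about 2 mm off across and along the rail.
  - The cup tilts roughly 0.05 rad.
  - The gripper is clear of everything, with the wrist force near zero.

One slip on the way: I first turned the held cup about 0.44 rad the wrong way in free air and turned it back, touching nothing. I did not measure the bystanders again at the end. The arm did not go near them, and those in view looked unmoved.

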